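# Load power modules into the dry box under boosted purge

## Task

Put the power modules from the pocket tray into dry storage: first turn only the outer knob of the purge control to the purge mark (three bars), then pluck each module from the tray, lay it on the loading deck and push it through the one-way flap until it slides down inside and the flap has dropped shut behind it. When all the modules are in, turn the outer knob back to the hold mark (single bar). The inner knob is a calibrated trim and must stay as it is, the flap must never be opened unless the outer knob is at the purge mark, and the oil bottle and the screwdriver stay where they are.

Things in the scene. Friction and masses are not known exactly. Their poses are not given: they have to be found in the camera images.
- dry_box: White bench-top dry-storage unit, fixed, 330 mm long (own x) by 220 wide (y) by 174 high; position and yaw vary. Origin at the centre of its underside, +x the way modules travel. Left half (y = +55 mm): open loading deck, then gate with flap, then chute under a clear hood (top 172 mm). Right half: flat panel 122 mm high with the purge control and, behind it, a flat gauge (5 mm high)
- deck_spot (a point): point on the surface of the level loading deck (122 mm above the table), midway between its two guide rails (76 mm apart, 6 mm thick, 18 mm high), 53 mm before the gate header. A module laid with its middle here, its 64 mm length across the deck, is clear of the flap. The deck runs from 58 mm before to 37 mm past this point and is open on top and at the near end
- gate (a point): point at deck height (122 mm) on the chute's centre line at the near face of the gate header. The opening is 76 mm wide and 40 mm high; the header above it tops out at 174 mm
- bay (a point): point in the middle of the slippery chute floor under the closed hood. The floor falls at 27 degrees from 16 mm before the gate point to a rear wall 207 mm past it. A module pushed until its rear edge reaches the gate header tips onto the chute, slides down by itself and stops at the rear wall or the module before it
- flap (a joint): one-way flap of the gate: steel plate 73 mm wide, 55 mm tall, 16 mm behind the gate point, hinged at its top edge 164 mm above the table. 0 = hanging shut; grows (rad, up to 1.45) as it swings inward and up; it cannot swing outward. A weak spring (under 0.5 N at its edge) and its weight shut it
- coarse (a joint): OUTER knob (coarse purge flow): black fluted ring, 50 mm across, grip from 129 to 145 mm above the table, on a thin 58 mm skirt 125 to 129 mm; white pointer line on its rim; vertical axis. Radians, grows clockwise seen from above, 0 to 1.9; 0.30 = pointer at the hold mark, 1.60 = at the purge mark. Stays where left; turns with about 0.04 N m
- fine (a joint): INNER knob (fine trim, calibrated): bare aluminium, 28 mm across, on the same axis above the outer one, from 148 to 166 mm above the table, black line on its top. Turns very lightly (0.012 N m) and independently of the outer; radians, grows clockwise
- knob_axis (a point): point on the common vertical axis of the two knobs at mid-height of the outer ring's grip (137 mm above the table)
- coarse_pointer (a point): white pointer line on the top rim of the outer knob, 22 mm from the axis
- fine_pointer (a point): black line on the top of the inner knob, 12 mm from the axis
- hold_mark (a point): hold mark on the panel: a single long black bar, 41 mm from the knob axis
- purge_mark (a point): purge mark on the panel: three long black bars side by side, 41 mm from the knob axis (this is the middle bar), 1.3 rad clockwise of the hold mark
- tray: loose black pocket tray, 128 mm (own x) by 238 mm (own y), 13 mm high, 0.7 kg; origin at the centre of its underside. Six pockets, 9 mm deep with floors 4 mm above the table, each 33 mm (x) by 67 mm (y), centres at x = -36 and +36 mm, y = -76, 0 and +76 mm; solid lands between them
- module1: power module, steel base plate and grey moulded housing with brass terminals: 30 mm (own x) by 64 mm (own y) by 26 mm high, 0.13 to 0.25 kg; origin at the centre of its underside, z up. Starts in a pocket of the tray, standing 17 mm proud of the lands; may be absent. All modules are alike
- module2: power module, steel base plate and grey moulded housing with brass terminals: 30 mm (own x) by 64 mm (own y) by 26 mm high, 0.13 to 0.25 kg; origin at the centre of its underside, z up. Starts in a pocket of the tray, standing 17 mm proud of the lands; may be absent. All modules are alike
- module3: power module, steel base plate and grey moulded housing with brass terminals: 30 mm (own x) by 64 mm (own y) by 26 mm high, 0.13 to 0.25 kg; origin at the centre of its underside, z up. Starts in a pocket of the tray, standing 17 mm proud of the lands; may be absent. All modules are alike
- module4: power module, steel base plate and grey moulded housing with brass terminals: 30 mm (own x) by 64 mm (own y) by 26 mm high, 0.13 to 0.25 kg; origin at the centre of its underside, z up. Starts in a pocket of the tray, standing 17 mm proud of the lands; may be absent. All modules are alike
- module5: power module, steel base plate and grey moulded housing with brass terminals: 30 mm (own x) by 64 mm (own y) by 26 mm high, 0.13 to 0.25 kg; origin at the centre of its underside, z up. Starts in a pocket of the tray, standing 17 mm proud of the lands; may be absent. All modules are alike
- module6: power module, steel base plate and grey moulded housing with brass terminals: 30 mm (own x) by 64 mm (own y) by 26 mm high, 0.13 to 0.25 kg; origin at the centre of its underside, z up. Starts in a pocket of the tray, standing 17 mm proud of the lands; may be absent. All modules are alike
- oil_bottle: small oil bottle, bystander, 34 mm across and 95 mm tall, upright; origin at the centre of its underside
- screwdriver: slot screwdriver with orange handle lying on the table, bystander, 190 mm long (own y), 27 mm thick; origin at the centre of its underside
Things that resemble listed ones, but are neither listed nor needed, are in the scene too. Leave any blue or red look-alike of the module4 alone.

How it is judged:
On the way, in this order (a step that is already met when the one before it is completed fails the run):
1. the outer knob points at the purge mark (value of joint coarse between 1.45 and 1.75 rad), for 0.3 s.
2. every module is inside, past the flap, and the flap is shut (x of module1 in the frame of dry_box between 0 and 0.16 m and y of module1 in the frame of dry_box between 0.01 and 0.1 m and z of each of module1, module2, module3, module4, module5, module6 in the frame of dry_box below 0.12 m and x of module2 in the frame of dry_box between 0 and 0.16 m and y of module2 in the frame of dry_box between 0.01 and 0.1 m and x of module3 in the frame of dry_box between 0 and 0.16 m and y of module3 in the frame of dry_box between 0.01 and 0.1 m and x of module4 in the frame of dry_box between 0 and 0.16 m and y of module4 in the frame of dry_box between 0.01 and 0.1 m and x of module5 in the frame of dry_box between 0 and 0.16 m and y of module5 in the frame of dry_box between 0.01 and 0.1 m and x of module6 in the frame of dry_box between 0 and 0.16 m and y of module6 in the frame of dry_box between 0.01 and 0.1 m and value of joint flap below 0.08 rad), for 0.3 s.
3. the outer knob points at the hold mark again (value of joint coarse between 0.15 and 0.45 rad), for 0.3 s.
At the end, for the whole second after the job is handed in: Every module present lies at rest in the chute under the hood (its origin 0 to 160 mm ahead of the unit's middle along the unit's own x), the flap hangs shut (below 0.08 rad) and the outer knob is within 0.15 rad of the hold mark (0.30 rad) (all of step 2 and all of step 3 and linear speed of each of module1, module2, module3, module4, module5, module6 below 0.02 m/s); the robot touches nothing.
It fails at once if the inner knob is turned by more than about 10 degrees (its line moves more than 2 mm) (distance of fine_pointer from where it was at the start of the episode above 0.002 m).
It fails at once if the flap is opened while the outer knob is not at the purge mark (more than 0.25 rad from it) (value of joint flap above 0.2 rad and not (value of joint coarse between 1.35 and 1.85 rad)).
It fails at once if the oil bottle or the screwdriver is moved by more than 30 mm (distance of any of oil_bottle, screwdriver from where it was at the start of the episode above 0.03 m).
Of module1, module2, module3, module4, module5, module6 only 3 to 5 are there at a start; the rules pass over those that are not, and their reading is None.
At some moment in a run one of tray may be knocked a few centimetres aside while the robot is not near it.
Once in a run the grip may slacken for a moment while it holds something.
It also fails if it takes over 210 s, if anything falls off the work surface, if the arm or the gripper's body presses on something with over 40 N, if the wrist force passes 120 N, or if a joint passes its speed limit or range.

## Robot

A 7-joint arm with a two-finger parallel gripper is mounted at the origin on a cart in front of the work surface, level with it; the furniture and walls round the work are solid. World frame = base frame: x ahead of the robot, y to its left, z up, the work surface at z = 0. Lengths are in m, angles in rad, forces in N, time in s.
With the tool pointing down it reaches from about 0.425 to 0.825 m from the base axis. Payload 3.6 kg.
Tool frame: the origin (TCP) lies midway between the tips of the shut fingers; the grasp point (between the pads) lies 19 mm behind it (grasp_offset is the distance from the TCP to the grasp point, in m); z points along the fingers, y is the direction in which the jaws open and shut (so a half turn about z gives the same grasp; the last joint's range is limited). The gripper opens to 93 mm and grips with 3 to 60 N. Pads are 15 mm wide; open, the fingers measure 128 mm over their backs; the gripper's body (75 mm by 188 mm) begins 65 mm behind the grasp point.
Start: joints at [-1.373, 0.615, -0.013, 1.423, 0.008, 1.103, -0.04], TCP at [0.144, 0.634, 0.219] pointing down, gripper open.
Joint ranges: [-3.12, 3.12], [-0.3, 2.06], [-1.34, 1.32], [0.26, 2.42], [-1.36, 4.5], [0.01, 1.98], [-2.84, 2.84]. Speed limits (rad/s): [2.79, 2.79, 3.14, 3.14, 3.14, 3.14, 3.14].

## Interface

Orientations are given as a unit quaternion [w, x, y, z].
In Python, from bench import goto, line_to, move_j, gripper_to, dwell, inverse_kinematics, sense, capture, PlanningError, finish_job, grasp_offset gives the robot as it stands. Calls block until the motion is done:
- goto(position, orientation): joint-space move of the TCP to a pose.
- line_to(position, rotation=None, speed=0.15, max_force=None): straight line of the TCP; rotation=None keeps the orientation; speed is the mean speed in m/s. With max_force (N) it stops when the force on the tool has changed by that much, and returns True; else False.
- move_j(angles): joint-space move.
- gripper_to(opening, grasp_force=None): finger opening in m; grasp_force is the grip in N (None keeps the last); returns when the fingers have stopped.
- dwell(seconds).
- inverse_kinematics(position, orientation): joint angles nearest the present ones, or None.
- sense(): the state.
- capture(name): name is "scene" or "top" or "wrist"; returns a dict with "image" (384x512x3 uint8, red, green, blue), "intrinsics" (3x3 intrinsics, pixels), "k1" (the pictures are not rectified: a ray, as slopes to the right and down, at radius r is drawn at 1 + k1 r^2 times it, then the intrinsics apply), "camera_from_world" (4x4, takes a point from world to camera coordinates). Camera axes: x right, y down, z forward; pixel columns grow to the right and rows downward; lengths in m; the calibration is good to about 2 mm. A picture is of the moment at which its call begins. There is no depth.
A pose or a line that the arm cannot do raises PlanningError and nothing moves.
- finish_job(): hands the job in, once; it reports no verdict.
The state is a dict: "time": time; "joint_pos": joint angles; "qvel": joint speeds; "tau": joint torques, N m; "ee_pos": TCP position; "eef_rot": TCP orientation; "force": force on the tool from outside, world axes, zero at the start; "moment": the same for the moment, N m; "grip_width": finger opening in m.
Only numpy, scipy, OpenCV 4.12 (cv2) and the standard library are available. Lean on these libraries where they do the work, as an engineer would, in place of code of your own. Each camera call takes 0.05 s, during which the arm holds its last target. There are 200 camera calls.

## Working session

There is one attempt and no reset: what is moved stays moved. The work goes in short steps, each a Python script; the robot and the scene stay as the last script left them, time stands still between calls to the robot, and variables do not carry over. Pictures are saved under pics/ and viewed, about 12 in all and at most 16, crops included, and the job is handed in when it is done.

```bash
mkdir -p pics; ls
cat > h.py <<'E'
import numpy as np, cv2
from bench import *
def snap(cam,name):
    c=capture(cam); cv2.imwrite(f'pics/{name}.png',c['image'][:,:,::-1])
    np.savez(f'pics/{name}.npz',**{k:np.array(v) for k,v in c.items()}); return c
def load(name): return dict(np.load(f'pics/{name}.npz'))
def dist(c): return np.array([float(c['k1']),0,0,0,0])
def unproj(c,uv,z):
    "pixels -> world points on the plane at height z"
    uv=np.array(uv,float).reshape(-1,1,2)
    n=cv2.undistortPoints(uv,np.array(c['intrinsics'],float),dist(c)).reshape(-1,2)
    T=np.linalg.inv(c['camera_from_world']); o=T[:3,3]
    d=np.c_[n,np.ones(len(n))]@T[:3,:3].T
    return o+d*((z-o[2])/d[:,2])[:,None]
def proj(c,P):
    P=np.array(P,float).reshape(-1,3); M=np.array(c['camera_from_world'])
    p=P@M[:3,:3].T+M[:3,3]
    return cv2.projectPoints(p,np.zeros(3),np.zeros(3),np.array(c['intrinsics'],float),dist(c))[0].reshape(-1,2)
E
python3 - <<'E'
from h import *
print({k:v for k,v in sense().items()}, grasp_offset)
a=snap('top','top0')['image']; b=snap('scene','scene0')['image']
c=load('top0'); T=np.linalg.inv(c['camera_from_world']); print(T[:3,3],T[:3,:3].round(2),c['intrinsics'],c['k1'])
c=load('scene0'); T=np.linalg.inv(c['camera_from_world']); print(T[:3,3],T[:3,:3].round(2))
for n in('top0','scene0'): cv2.imwrite(f'pics/{n}b.png',cv2.resize(cv2.imread(f'pics/{n}.png'),(784,588),interpolation=cv2.INTER_CUBIC))
E
```

```text
pics
{'time': 0.0, 'joint_pos': array([-1.37350724,  0.61590912, -0.01261347,  1.42491582,  0.00812414,
        1.10340536, -0.04041216]), 'qvel': array([-1.47657073e-04, -7.67040739e-04,  1.60974182e-03,  3.04796978e-04,
       -5.52116747e-04, -6.17593765e-05, -1.81986706e-04]), 'tau': array([ 8.06928219e-04, -4.58928001e+01,  2.09576832e-01, -1.65746301e+01,
       -6.09772559e-02,  2.01963790e-02,  2.10190151e-04]), 'ee_pos': array([0.1440729 , 0.63300518, 0.21748216]), 'eef_rot': array([-1.13972713e-04,  1.11629791e-01,  9.93749021e-01, -1.28847664e-03]), 'force': array([ 0.12230255,  0.65993345, -0.30673378]), 'moment': array([-0.03380436,  0.01348143,  0.03011976]), 'grip_width': 0.09293632789405629} 0.0188
[ 0.27815147 -0.05589607  1.33596679] [[-0.02 -0.98  0.17]
 [-1.    0.02  0.01]
 [-0.02 -0.17 -0.99]] [[410.96225265   0.         264.48132813]
 [  0.         410.96225265 192.08154091]
 [  0.           0.           1.        ]] 0.049942155349849644
[-0.56210367 -0.785282    0.73924694] [[ 0.58 -0.34  0.74]
 [-0.82 -0.26  0.52]
 [ 0.01 -0.9  -0.43]]
```

View pics/top0b.png

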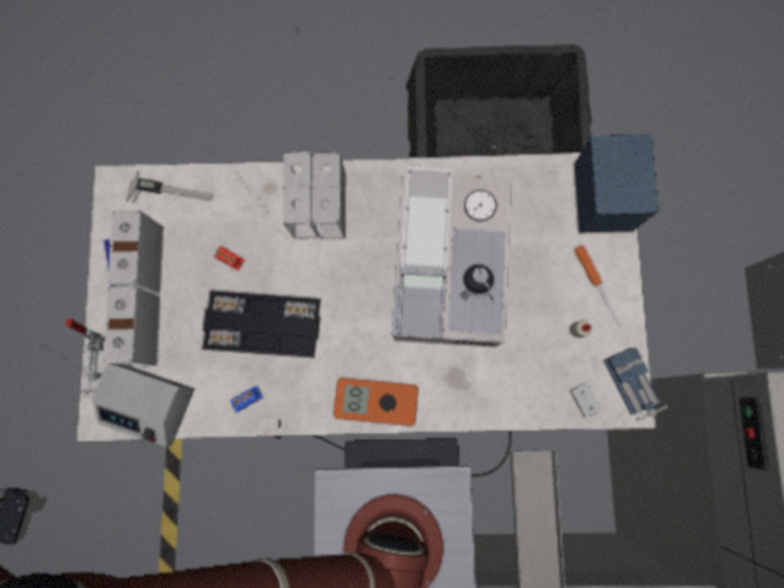

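View pics/scene0b.png

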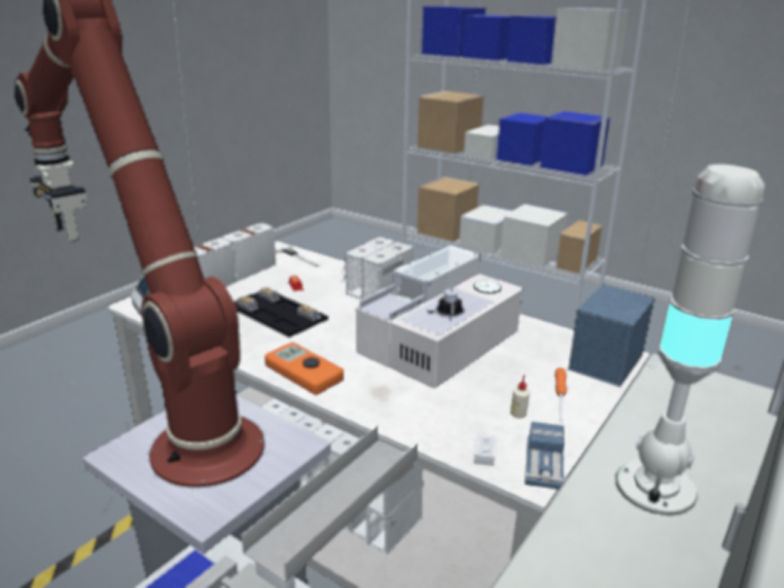

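Top view (784-wide picture) shows the dry box around (452,255) with its deck at the near left, the knob at (479,280), and the tray at (262,323). Three grey modules sit in the tray at (228,302), (225,338) and (298,309). The red (229,258) and blue (246,399) look-alikes lie outside the tray, on the table. Next I'll take close views from the wrist.

```bash
cat >> h.py <<'E'
def qd(phi):
    "tool down, jaws opening along world angle phi"
    a=(phi+np.pi/2)/2; return [0,np.cos(a),np.sin(a),0]
E
python3 - <<'E'
from h import *
c=load('top0'); s=512/784
for n,p,z in [('knob',(479,280),.16),('boxNL',(393,338),.122),('boxFR',(508,180),.122),('tray',(262,323),.013),('m1',(228,302),.03),('m2',(225,338),.03),('m3',(298,309),.03),('oil',(580,328),.09),('sd',(590,265),.02)]:
    print(n,unproj(c,[np.array(p)*s],z)[0].round(3))
k=unproj(c,[np.array((479,280))*s],.16)[0]
t=unproj(c,[np.array((262,323))*s],.013)[0]
def best(pos):
    for z in (.42,.38,.34,.30):
        for ph in (np.pi/2,0,-np.pi/2,np.pi):
            q=inverse_kinematics([pos[0],pos[1],z],qd(ph))
            if q is not None: print(z,ph,np.round(q,2))
best([k[0]-.08,k[1]+.03]); best([t[0]-.05,t[1]])
E
```

```text
knob [ 0.507 -0.179  0.16 ]
boxNL [ 0.404 -0.012  0.122]
boxFR [ 0.717 -0.25   0.122]
tray [0.454 0.269 0.013]
m1 [0.499 0.337 0.03 ]
m2 [0.423 0.341 0.03 ]
m3 [0.48  0.189 0.03 ]
oil [ 0.419 -0.381  0.09 ]
sd [ 0.56  -0.429  0.02 ]
0.42 1.5707963267948966 [-0.52  0.24  1.06  1.6  -0.21  1.43  2.13]
0.42 0 [-0.52  0.24  1.07  1.6  -0.21  1.43  0.56]
0.42 -1.5707963267948966 [-0.39  0.2   0.85  1.6  -0.15  1.41 -1.09]
0.42 3.141592653589793 [-0.56  0.26  1.14  1.6  -0.24  1.43 -2.55]
0.38 1.5707963267948966 [-0.46  0.24  0.98  1.69 -0.21  1.32  2.12]
0.38 0 [-0.49  0.26  1.02  1.69 -0.22  1.32  0.57]
0.38 -1.5707963267948966 [-0.44  0.24  0.94  1.69 -0.2   1.32 -1.03]
0.38 3.141592653589793 [-0.56  0.29  1.14  1.69 -0.27  1.34 -2.51]
0.34 1.5707963267948966 [-0.4   0.26  0.9   1.77 -0.22  1.21  2.13]
0.34 0 [-0.45  0.28  0.98  1.77 -0.25  1.22  0.6 ]
0.34 -1.5707963267948966 [-0.6   0.39  1.28  1.78 -0.39  1.27 -0.79]
0.34 3.141592653589793 [-0.54  0.33  1.14  1.77 -0.32  1.24 -2.46]
0.3 1.5707963267948966 [-0.34  0.29  0.83  1.85 -0.24  1.11  2.15]
0.3 0 [-0.43  0.32  0.97  1.85 -0.2
[... 464 characters left out ...]
  0.97]
0.38 0 [-0.96  0.24  0.44  1.6  -0.1   1.32 -0.51]
0.38 -1.5707963267948966 [-1.22  0.29  0.81  1.61 -0.21  1.34 -1.96]
0.38 3.141592653589793 [-0.39  0.24 -0.31  1.59  0.08  1.32  2.43]
0.34 1.5707963267948966 [-0.7   0.25  0.09  1.68 -0.02  1.21  0.96]
0.34 0 [-0.96  0.26  0.43  1.69 -0.12  1.22 -0.5 ]
0.34 -1.5707963267948966 [-1.22  0.32  0.81  1.69 -0.24  1.24 -1.92]
0.34 3.141592653589793 [-0.37  0.27 -0.34  1.67  0.09  1.22  2.41]
0.3 1.5707963267948966 [-0.68  0.28  0.07  1.75 -0.02  1.11  0.96]
0.3 0 [-0.94  0.29  0.42  1.76 -0.13  1.11 -0.48]
0.3 -1.5707963267948966 [-1.21  0.35  0.81  1.77 -0.28  1.14 -1.88]
0.3 3.141592653589793 [-0.35  0.3  -0.37  1.75  0.12  1.12  2.38]
```

Run:
```python
from h import *
goto([0.46,0.26,.40],qd(np.pi/2)); snap('wrist','w_tray')
goto([0.46,-0.13,.42],qd(0)); snap('wrist','w_box')
print(sense()['joint_pos'].round(2),sense()['time'])
a,b=[cv2.imread(f'pics/{n}.png') for n in('w_tray','w_box')]
cv2.imwrite('pics/w0.png',cv2.resize(np.vstack([a,b]),(450,600)) if 0 else np.hstack([cv2.resize(a,(400,300)),cv2.resize(b,(400,300))]))
cv2.imwrite('pics/w_boxb.png',cv2.resize(b,(784,588),interpolation=cv2.INTER_CUBIC))
for n in('w_tray','w_box'):
    c=load(n);T=np.linalg.inv(c['camera_from_world']); print(T.round(3).tolist())
```

```text
[-0.26  0.23  0.65  1.53 -0.14  1.42  0.39] 3.5417
[[-0.003, 0.953, 0.302, 0.373], [1.0, 0.003, 0.001, 0.261], [-0.0, 0.302, -0.953, 0.566], [0.0, 0.0, 0.0, 1.0]]
[[1.0, 0.005, 0.001, 0.459], [0.005, -0.953, -0.302, -0.043], [-0.001, 0.302, -0.953, 0.586], [0.0, 0.0, 0.0, 1.0]]
```

View pics/w0.png

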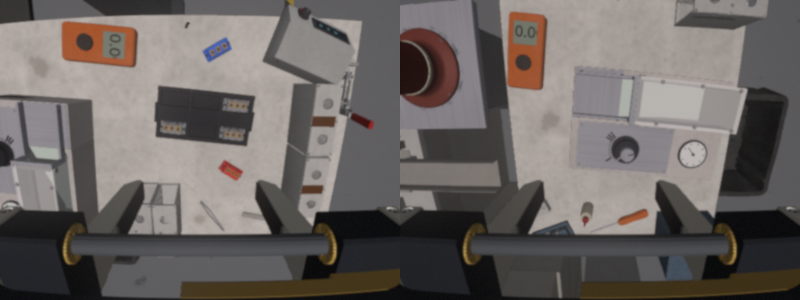

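View pics/w_boxb.png

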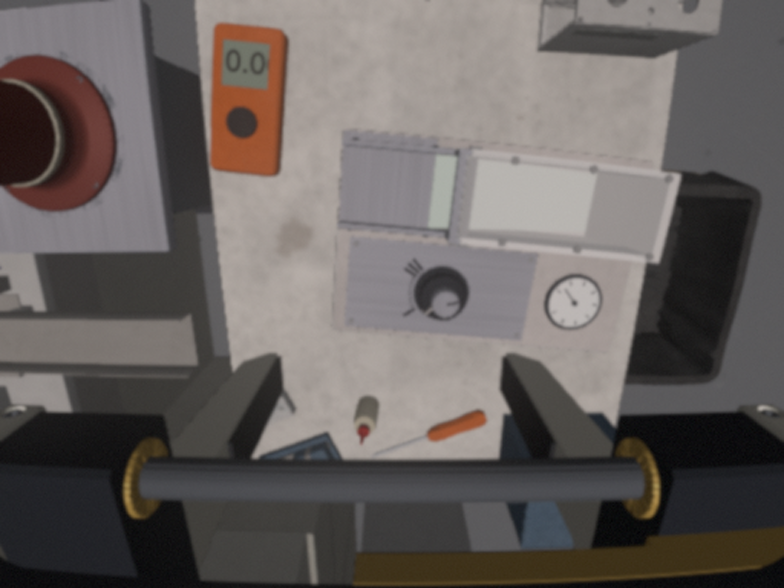

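The box view (784-wide) shows the knob at (441,292), purge bars at (413,268), a single hold bar at (408,312), the gauge at (573,301), the deck at (340–450,140–235) and the hood to its right. The tray view confirms three grey modules; red and blue look-alikes lie on the table. Closer views come next.

Run:
```python
from h import *
c=load('w_box'); s=512/784
pl=unproj(c,np.array([(347,240),(538,253),(522,338),(345,326)])*s,.122); print(pl.round(4))
dk=unproj(c,np.array([(345,147),(340,222)])*s,.122); print('deck near',dk.round(4))
g=unproj(c,[np.array((573,301))*s],.127)[0]; print('gauge',g)
goto([0.50,-0.165,.30],qd(0)); snap('wrist','w_knob')
goto([0.45,-0.06,.32],qd(0)); snap('wrist','w_deck')
a,b=[cv2.imread(f'pics/{n}.png') for n in('w_knob','w_deck')]
cv2.imwrite('pics/w1.png',np.vstack([cv2.resize(a[60:260,100:400],(450,300),interpolation=3),cv2.resize(b[40:240,100:400],(450,300),interpolation=3)]))
print(sense()['joint_pos'].round(2),sense()['time'])
```

```text
[[ 0.4117 -0.1228  0.122 ]
 [ 0.6196 -0.1355  0.122 ]
 [ 0.6115 -0.2356  0.122 ]
 [ 0.407  -0.2216  0.122 ]]
deck near [[ 0.4118 -0.0274  0.122 ]
 [ 0.4048 -0.1035  0.122 ]]
gauge [ 0.66354716 -0.18870869  0.127     ]
[-0.42  0.24  0.65  1.8  -0.16  1.15  0.28] 4.7667
```

View pics/w1.png

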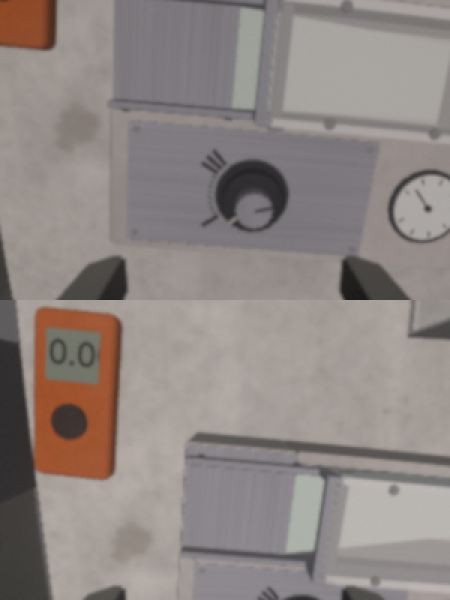

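The close crop shows the ring at (252,193) with its pointer at (232,217), the hold bar at (208,222), the three purge bars at (213,160), and a level deck ending at a pale strip before the gate header. Now I'll compute the axis and box frame.

Run:
```python
from h import *
c=load('w_knob'); im=c['image']; 
o=np.array([100,60])
f=lambda p:np.array(p)/1.5+o
g=cv2.cvtColor(im,cv2.COLOR_RGB2GRAY)
m=((g<70)*255).astype(np.uint8)
n,l,st,ce=cv2.connectedComponentsWithStats(m)
for i in range(1,n):
    x,y,w,h,a=st[i]
    if 120<x<400 and 60<y<230 and a>6: 
        # PCA
        ys,xs=np.where(l==i); ev=np.linalg.eigh(np.cov(np.c_[xs,ys].T)) if a>2 else None
        print(st[i],ce[i].round(1), unproj(c,[ce[i]],.1225)[0].round(4))
for n_,p,z in [('hold',(208,222),.1225),('purge',(213,160),.1225),('pointer',(232,217),.145),('ringcen',(252,193),.145),('inner top',(255,211),.166),('gauge',(428,208),.127)]:
    print(n_,unproj(c,[f(p)],z)[0].round(4))
# pale strip + plate edges
print('plate',unproj(c,[f(p) for p in [(128,122),(378,143),(358,254),(125,238)]],.1225).round(4).tolist())
cv2.imwrite('pics/kcrop.png',cv2.resize(cv2.imread('pics/w_knob.png')[140:225,170:310],(784,476),interpolation=cv2.INTER_CUBIC))
```

```text
[ 244  167   48   45 1147] [267.2 184.4] [ 0.5141 -0.1737  0.1225]
[360 174  34  38  92] [369.9 186.7] [ 0.6452 -0.1763  0.1225]
[256 208  11   6  21] [260.1 210.6] [ 0.5054 -0.2087  0.1225]
hold [ 0.4777 -0.2053  0.1225]
purge [ 0.4827 -0.151   0.1225]
pointer [ 0.4984 -0.1927  0.145 ]
ringcen [ 0.5141 -0.1727  0.145 ]
inner top [ 0.5156 -0.1806  0.166 ]
gauge [ 0.6655 -0.1908  0.127 ]
plate [[0.4146, -0.1199, 0.1225], [0.6178, -0.1363, 0.1225], [0.6103, -0.2353, 0.1225], [0.4048, -0.2204, 0.1225]]
```

View pics/kcrop.png

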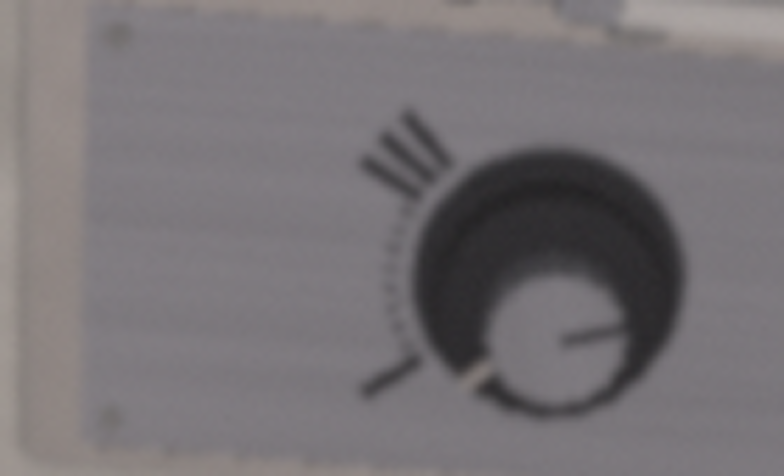

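The enlarged crop shows the pointer at (478,376), the single hold bar at (390,378), the middle purge bar at (408,166), and the inner knob's bright top centred at (556,341) with its line pointing right to (620,328).

Run:
```python
from h import *
c=load('w_knob')
f=lambda p:np.array(p)/5.6+np.array([170,140])-.4
U=lambda p,z:unproj(c,[f(p)],z)[0]
h=U((390,378),.1225);p=U((408,166),.1225);pt=U((478,376),.145);it=U((556,341),.166);sk=U((550,283),.127)
print('h',h,'p',p,'pt',pt,'inner',it,'skirt',sk, 'dist hp',np.linalg.norm(h-p),'expect',2*.041*np.sin(.65))
mid=(h+p)/2; d=(p-h)[:2]; d/=np.linalg.norm(d); ax=mid[:2]+.041*np.cos(.65)*np.array([d[1],-d[0]]); print('axis from marks',ax)
for a in (ax,it[:2],sk[:2]):
    ang=lambda q:np.arctan2(*(q[:2]-a)[::-1])
    print(a.round(4),'hold',ang(h),'purge',ang(p),'ptr',ang(pt),[np.linalg.norm(q[:2]-a).round(4) for q in (h,p,pt)])
# plate sides -> yaw
pl=unproj(c,np.array([(128,122),(378,143),(358,254),(125,238)])/1.5+np.array([100,60]),.1225)
print('yaws',[np.arctan2(*(b-a)[:2][::-1]).round(4) for a,b in((pl[0],pl[1]),(pl[3],pl[2]))],np.arctan2(*(pl[0]-pl[3])[:2][::-1])-np.pi/2)
# gauge outer
# deck view edges: hood/white & box left outer edge
c2=load('w_deck'); f2=lambda p:np.array(p)/1.5+np.array([100,40])
for n,q,z in [('railL near',(190,455),.14),('railL far',(300,466),.14),('railR near',(183,548),.14),('railR far',(310,560),.14),('deckNL',(187,458),.122),('strip a',(297,474),.122),('strip b',(288,553),.122),('hdrL',(333,474),.174),('hdrR',(318,575),.174),('bodyL0',(190,434),.122),('bodyL1',(450,455),.122)]:
    print(n,unproj(c2,[f2(np.array(q)-[0,300])],z)[0].round(4))
cv2.imwrite('pics/dcrop.png',cv2.resize(cv2.imread('pics/w_deck.png')[120:250,210:410],(800,520),interpolation=cv2.INTER_CUBIC))
```

```text
h [ 0.47849399 -0.20402704  0.1225    ] p [ 0.48321302 -0.15428787  0.1225    ] pt [ 0.49875963 -0.19539614  0.145     ] inner [ 0.51432234 -0.18038895  0.166     ] skirt [ 0.5147627  -0.17983215  0.127     ] dist hp 0.04996252179638615 expect 0.04962528527035524
axis from marks [ 0.51334702 -0.1822403 ]
[ 0.5133 -0.1822] hold -2.582919338516401 purge 2.393734235825365 ptr -2.407748867222772 [np.float64(0.0411), np.float64(0.0411), np.float64(0.0196)]
[ 0.5143 -0.1804] hold -2.5583874547511867 purge 2.443512610302574 ptr -2.3743646800135965 [np.float64(0.0429), np.float64(0.0406), np.float64(0.0216)]
[ 0.5148 -0.1798] hold -2.553289549396421 purge 2.4609935829588543 ptr -2.3701028777345563 [np.float64(0.0436), np.float64(0.0406), np.float64(0.0223)]
yaws [np.float64(-0.0805), np.float64(-0.0727)] -0.09728855569058736
railL near [ 0.4149 -0.0178  0.14  ]
railL far [ 0.5048 -0.0265  0.14  ]
railR near [ 0.4067 -0.0979  0.14  ]
railR far [ 0.5177 -0.1089  0.14  ]
deckNL [ 0.4106 -0.0226  0.122 ]
strip a [ 0.5054 -0.0361  0.122 ]
strip b [ 0.5006 -0.1089  0.122 ]
hdrL [ 0.5242 -0.0272  0.174 ]
hdrR [ 0.5181 -0.1086  0.174 ]
bodyL0 [ 0.4136 -0.0024  0.122 ]
bodyL1 [ 0.639  -0.0182  0.122 ]
```

View pics/dcrop.png

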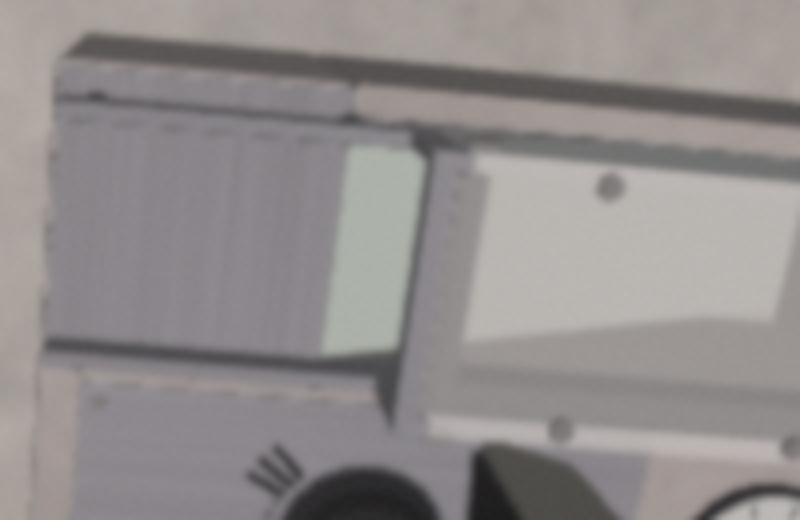

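The deck crop (scale 4) gives two clean corners at deck height: chute-start/right-rail at (322,353) and near-edge/right-rail at (47,343), plus the chute-start line up to (346,147).

Run:
```python
from h import *
c=load('w_deck'); F=lambda p:np.array(p)/4+np.array([210,120])-.4
U=lambda p,z=.122:unproj(c,[F(p)],z)[0][:2]
A=U((322,353));B=U((47,343));C=U((346,147)); print('A',A,'B',B,'C',C,'AB',np.linalg.norm(A-B),'AC',np.linalg.norm(C-A))
print('yaws',np.arctan2(*(A-B)[::-1]),np.arctan2(*(C-A)[::-1])-np.pi/2)
N=U((58,60),.14);N2=U((352,88),.14);print('left rail outer top',N,N2,np.arctan2(*(N2-N)[::-1]))
E1=U((355,90),.122);E2=U((790,155),.122);print('hood base',np.arctan2(*(E2-E1)[::-1]))
for n,q,z in [('hdr near L',(435,150),.174),('hdr near R',(392,425),.174),('L rail inner top',(230,130),.14),('R rail inner top',(230,360),.14),('R rail outer top',(230,372),.14)]: print(n,U(q,z))
# origin guesses for yaw
for y in (-.075,-.085,-.095):
    R=np.array([[np.cos(y),-np.sin(y)],[np.sin(y),np.cos(y)]])
    L=lambda P,o:(P-o)@R
    oA=A-R@[-.07,.017]; oB=B-R@[-.165,.017]
    o=(oA+oB)/2
    print(y,'origin',oA,oB,'knob local',L(np.array([.5138,-.1812]),o),'gauge',L(np.array([.6655,-.1908]),o),'deck',o+R@[-.107,.055],[L(U(q,z),o).round(4) for q,z in (((435,150),.174),((392,425),.174),((230,130),.14),((230,360),.14))])
```

```text
A [ 0.49797601 -0.10775281] B [ 0.40369526 -0.10426274] C [ 0.50298252 -0.03658326] AB 0.09434532133816013 AC 0.0713454275844648
yaws -0.03700088257444797 -0.0702305046994085
left rail outer top [ 0.41206708 -0.00730608] [ 0.50132818 -0.01542551] -0.09071300974778938
hood base -0.1337041874779657
hdr near L [ 0.52021854 -0.02849348]
hdr near R [ 0.51302288 -0.1119299 ]
L rail inner top [ 0.46432869 -0.0284342 ]
R rail inner top [ 0.46549492 -0.10367651]
R rail outer top [ 0.46556229 -0.10787024]
-0.075 origin [ 0.56650542 -0.1299501 ] [ 0.56695761 -0.13357836] knob local [-0.04907851 -0.05326294] gauge [ 0.10291436 -0.05146912] deck [ 0.46415345 -0.06890136] [array([-0.0541,  0.0995]), array([-0.055 ,  0.0158]), array([-0.1099,  0.0954]), array([-0.1031,  0.0204])]
-0.085 origin [ 0.56628003 -0.13063427] [ 0.5666563  -0.13520949] knob local [-0.04837931 -0.05257523] gauge [ 0.10358802 -0.04926159] deck [ 0.46452384 -0.06903639] [array([-0.0549,  0.1001]), array([-0.055 ,  0.0164]), array([-0.1106,  0.0954]), array([-0.1031,  0.0206])]
-0.095 origin [ 0.5660478  -0.13131616] [ 0.56633869 -0.13683752] knob local [-0.04768703 -0.05188055] gauge [ 0.10423957 -0.04704743] deck [ 0.46489286 -0.06917512] [array([-0.0558,  0.1007]), array([-0.055,  0.017]), array([-0.1114,  0.0955]), array([-0.1031,  0.0207])]
```

```bash
cat >> h.py <<'E'
K=np.array([.5140,-.1812]); YAW=-.083; DS=np.array([.4645,-.0675])
R2=np.array([[np.cos(YAW),-np.sin(YAW)],[np.sin(YAW),np.cos(YAW)]]); O=DS-R2@[-.107,.055]
def B(x,y): return O+R2@[x,y]
def turn(dphi,phi0):
    goto([*K,.26],qd(phi0)); gripper_to(.066)
    line_to([*K,.19],speed=.15)
    hit=line_to([*K,.1325],speed=.06,max_force=8); print('hit',hit,sense()['ee_pos'])
    f0=sense()['force']; gripper_to(.03,18); s=sense(); print('grip',s['grip_width'],(s['force']-f0).round(2))
    q=np.array(s['joint_pos']); n=int(np.ceil(abs(dphi)/.3))
    for i in range(1,n+1):
        p=q.copy(); p[6]+=dphi*i/n; move_j(p)
    s=sense(); print('turned',s['joint_pos'][6]-q[6],(s['force']-f0).round(2),s['moment'].round(3),s['ee_pos'])
    gripper_to(.066); line_to([*K,.26],speed=.15)
E
python3 - <<'E'
from h import *
turn(-1.40,.75)
goto([0.50,-0.165,.30],qd(0)); c=snap('wrist','w_knob2')
cv2.imwrite('pics/kcrop2.png',cv2.resize(cv2.imread('pics/w_knob2.png')[140:225,170:310],(784,476),interpolation=cv2.INTER_CUBIC))
print(sense()['time'])
E
```

```text
hit False [ 0.514284   -0.18137894  0.13283686]
grip 0.049530401954380514 [3.82 2.94 0.41]
turned -1.394715146478782 [ 5.32  1.53 -2.52] [ 0.193 -1.044  0.008] [ 0.51614171 -0.18026797  0.13301575]
12.5417
```

View pics/kcrop2.png

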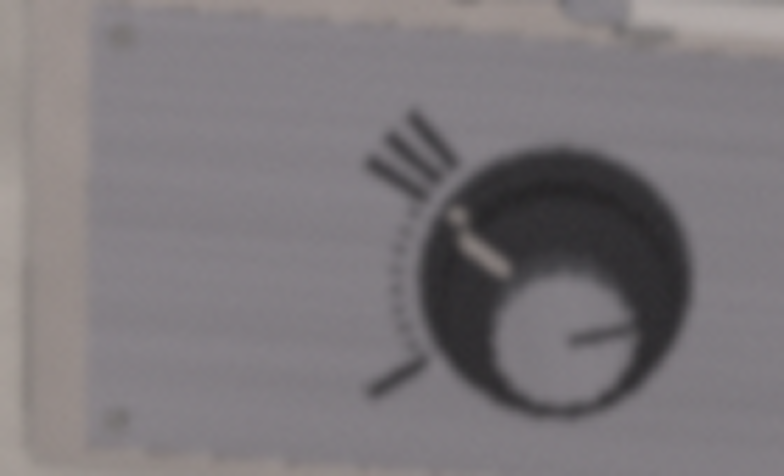

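The pointer line now runs (462,240)–(510,272) toward the purge bars at (410,160). The inner knob's line is unchanged at (600,335). Computing the angle.

Run:
```python
from h import *
c=load('w_knob2'); f=lambda p:np.array(p)/5.6+np.array([170,140])-.4
U=lambda p,z:unproj(c,[f(p)],z)[0][:2]
h,p=U((396,378),.1225),U((413,164),.1225); a,b=U((464,240),.145),U((510,272),.145)
it=U((563,341),.166)
m=(h+p)/2; d=(p-h)/np.linalg.norm(p-h); ax=m+.041*np.cos(.65)*np.array([d[1],-d[0]]); print(ax,it)
an=lambda v:np.arctan2(v[1],v[0])%(2*np.pi)
print('line dir',an(a-b),np.linalg.norm(a-b))
for A in (ax,it,(ax+it)/2): print('hold',an(h-A),'purge',an(p-A),'tip',an(a-A),'mid',an((a+b)/2-A),'coarse by hold',.3+an(h-A)-an((a+b)/2-A),'by purge',1.6+an(p-A)-an((a+b)/2-A), np.linalg.norm((a+b)/2-A))
# tray modules
c=load('w_tray'); im=c['image']; hsv=cv2.cvtColor(im,cv2.COLOR_RGB2HSV)
g=im.max(2); roi=np.zeros_like(g); 
T=unproj(c,[(262*1.28/1.0*0+205*1.28,115*1.28)],.013); print('tray',T)
cv2.imwrite('pics/tcrop.png',cv2.resize(cv2.imread('pics/w_tray.png')[100:195,190:335],(783,513),interpolation=cv2.INTER_CUBIC))
```

```text
[ 0.51325661 -0.18176436] [ 0.51429303 -0.18027898]
line dir 2.515754357096158 0.011853027109885195
hold 3.7045962931893626 purge 2.3943505687654625 tip 2.4160503770007935 mid 2.385351009568404 coarse by hold 1.619245283620959 by purge 1.6089995591970587 0.019218999957822683
hold 3.7210074239675346 purge 2.438172944742687 tip 2.4881824227945435 mid 2.4796003526815102 coarse by hold 1.5414070712860246 by purge 1.5585725920611768 0.01903815080073744
hold 3.7129654927373057 purge 2.4162057383679194 tip 2.452011680395006 mid 2.432252748388648 coarse by hold 1.5807127443486575 by purge 1.583952989979271 0.019107340039190554
tray [[0.44827288 0.27491089 0.013     ]]
```

View pics/tcrop.png

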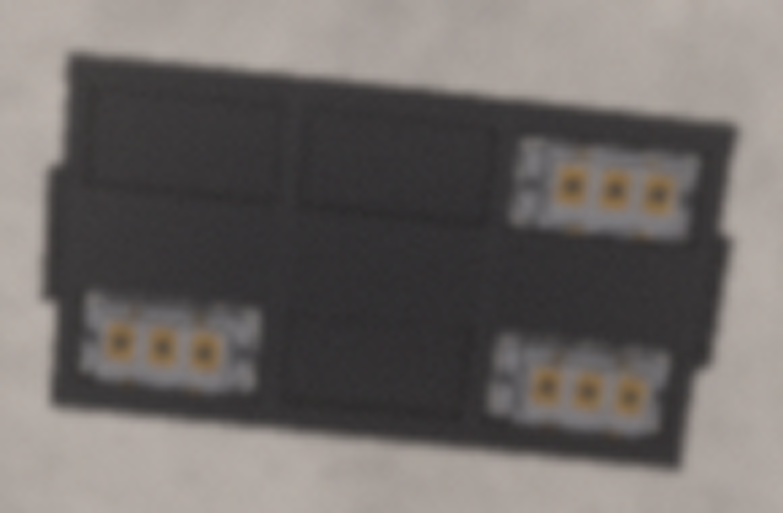

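The knob is at about 1.58, at the purge mark. The tray crop shows three grey modules at (170,340), (578,383) and (605,190), all in pockets, with the other three pockets empty. No blue or red look-alike is in the tray. Now the first pick and place.

```bash
cat >> h.py <<'E'
def find():
    goto([0.46,0.26,.36],qd(np.pi/2)); c=snap('wrist','t%d'%int(sense()['time']*10)); im=c['image'].astype(int)
    g=im.max(2); dark=((g<72)*255).astype(np.uint8)
    n,l,st,ce=cv2.connectedComponentsWithStats(dark)
    # tray = dark component nearest the picture's upper middle
    i=min((i for i in range(1,n) if st[i][4]>3000 and ce[i][1]<230),key=lambda i:abs(ce[i][0]-260)+abs(ce[i][1]-150))
    hull=cv2.convexHull(np.argwhere(l==i)[:,::-1].astype(np.int32))
    t=np.zeros(g.shape,np.uint8); cv2.fillConvexPoly(t,hull,255); t=cv2.erode(t,np.ones((5,5)))
    m=cv2.morphologyEx(((g>85)&(t>0)).astype(np.uint8),cv2.MORPH_CLOSE,np.ones((5,5)))
    n,l,st,ce=cv2.connectedComponentsWithStats(m); out=[]
    for i in range(1,n):
        if st[i][4]<250: continue
        w=unproj(c,np.argwhere(l==i)[:,::-1],.028)[:,:2]
        (x,y),(a,b),th=cv2.minAreaRect((w*1000).astype(np.float32)); th=np.radians(th)
        if a>b: a,b,th=b,a,th+np.pi/2   # th = direction of the short side
        th=(th+np.pi/2)%np.pi-np.pi/2
        out.append((x/1000,y/1000,th,a,b)); print('module at %.4f %.4f short-side %.3f size %.1f %.1f'%out[-1])
    return c,out
def pick(m):
    x,y,th=m[:3]
    goto([x,y,.12],qd(th)); gripper_to(.052)
    hit=line_to([x,y,.0165],speed=.1,max_force=10)
    gripper_to(.01,30); s=sense(); print('pick hit',hit,'width',s['grip_width'],s['ee_pos'],s['time'])
    line_to([x,y,.24],speed=.2); print('lifted',sense()['grip_width'])
def place(off=(0,0)):
    p=DS+R2@np.array(off)
    goto([*p,.24],qd(YAW)); print('over deck',sense()['grip_width'])
    line_to([*p,.165],speed=.2)
    hit=line_to([*p,.1345],speed=.05,max_force=6); s=sense(); print('place hit',hit,s['ee_pos'],s['force'].round(1))
    gripper_to(.044); line_to([*p,.24],speed=.25)
def push():
    "closed fingers, jaws across the deck"
    goto([*B(-.137,.055),.22],qd(YAW+np.pi/2)); gripper_to(0,20)
    line_to([*B(-.137,.055),.130],speed=.15)
    hit=line_to([*B(-.0635,.055),.130],speed=.06,max_force=25); s=sense(); print('push hit',hit,((s['ee_pos'][:2]-O)@R2).round(4),s['force'].round(1),s['time'])
    dwell(.3); line_to([*B(-.085,.055),.130],speed=.15); line_to([*B(-.1,.055),.24],speed=.2)
E
python3 - <<'E'
from h import *
print([inverse_kinematics([*B(x,.055),.13],qd(YAW+np.pi/2)) is not None for x in(-.137,-.063)])
c,ms=find(); print(sense()['joint_pos'].round(2))
assert ms
pick(ms[0]); place()
goto([0.45,-0.06,.32],qd(0)); snap('wrist','w_deck2')
cv2.imwrite('pics/dcrop2.png',cv2.resize(cv2.imread('pics/w_deck2.png')[100:260,180:420],(780,520),interpolation=cv2.INTER_CUBIC)); print(sense()['time'])
E
```

```text
[True, True]
module at 0.4223 0.3468 short-side -0.094 size 30.0 61.9
module at 0.4771 0.1952 short-side -0.109 size 32.5 61.6
module at 0.4917 0.3405 short-side -0.121 size 32.1 62.1
[-0.49  0.32 -0.09  1.53  0.03  1.3   0.98]
pick hit False width 0.030085244629283893 [0.42419075 0.34673652 0.01710755] 17.8083
lifted 0.030058295035403113
over deck 0.02997001595623748
place hit True [ 0.4639643  -0.06735202  0.13486365] [ 0.5 -0.5  2.5]
23.275
```

View pics/dcrop2.png

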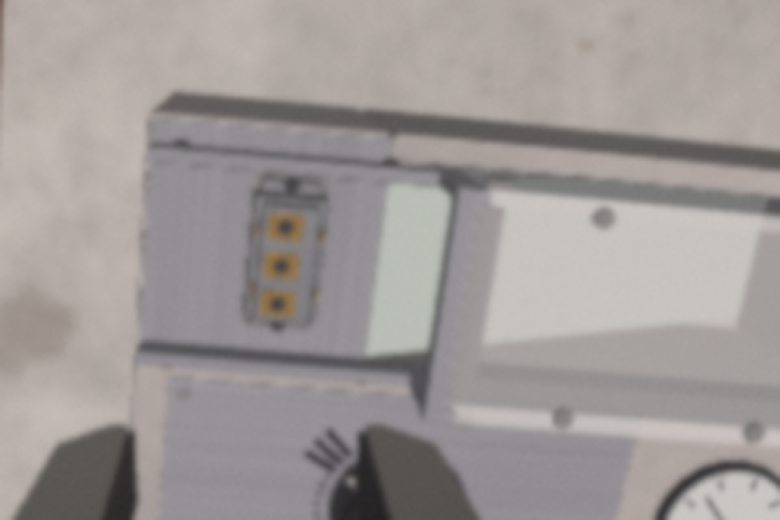

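The module lies flat at (285,252) in the crop, between the rails (160 and 350) and short of the chute strip. Pushing it through.

Run:
```python
from h import *
push()
goto([0.50,-0.04,.36],qd(0)); snap('wrist','w_deck3')
cv2.imwrite('pics/dcrop3.png',cv2.resize(cv2.imread('pics/w_deck3.png')[90:270,140:440],(780,468),interpolation=cv2.INTER_CUBIC)); print(sense()['time'])
```

```text
push hit False [-0.0638  0.055 ] [ 0.1  0.1 -0.3] 27.5417
30.2083
```

View pics/dcrop3.png

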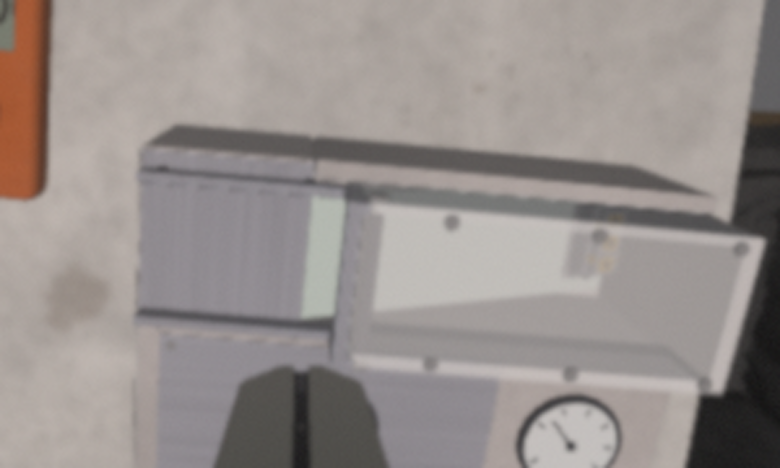

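The deck is clear and the chute strip is unchanged; the module shows through the hood at (590,255), down the chute. Doing the other two the same way, re-viewing the tray before each pick.

Run:
```python
from h import *
for k in range(2):
    c,ms=find(); pick(ms[0])
    w=sense()['grip_width']
    if not .027<w<.034: print('LOST'); break
    place(); 
    goto([0.45,-0.06,.32],qd(0)); snap('wrist',f'wd_{k}')
    push(); goto([0.50,-0.04,.36],qd(0)); snap('wrist',f'wc_{k}')
print(sense()['time'])
cv2.imwrite('pics/seq.png',np.vstack([np.hstack([cv2.resize(cv2.imread(f'pics/{n}_{k}.png')[90:270,140:440],(400,240),interpolation=3) for n in('wd','wc')]) for k in range(k+1)]))
```

```text
module at 0.4747 0.1928 short-side -0.102 size 31.9 63.6
module at 0.4876 0.3383 short-side -0.099 size 32.1 62.2
pick hit False width 0.02976742161728799 [0.47831275 0.19303927 0.01742413] 35.225
lifted 0.030038299248794836
over deck 0.029656240867119654
place hit True [ 0.46410106 -0.06743053  0.13505759] [ 0.4 -0.6  4.2]
push hit False [-0.0638  0.055 ] [-0.2 -1.3 -0.6] 44.4417
module at 0.4866 0.3373 short-side -0.133 size 31.8 62.6
pick hit False width 0.029708230454053467 [0.49004148 0.33751615 0.017617  ] 52.3083
lifted 0.0295965716190344
over deck 0.029858483593786345
place hit True [ 0.46423828 -0.0674258   0.13506091] [0.  0.4 3.5]
push hit False [-0.0639  0.055 ] [-1.  -0.1  0.5] 62.0083
64.675
```

View pics/seq.png

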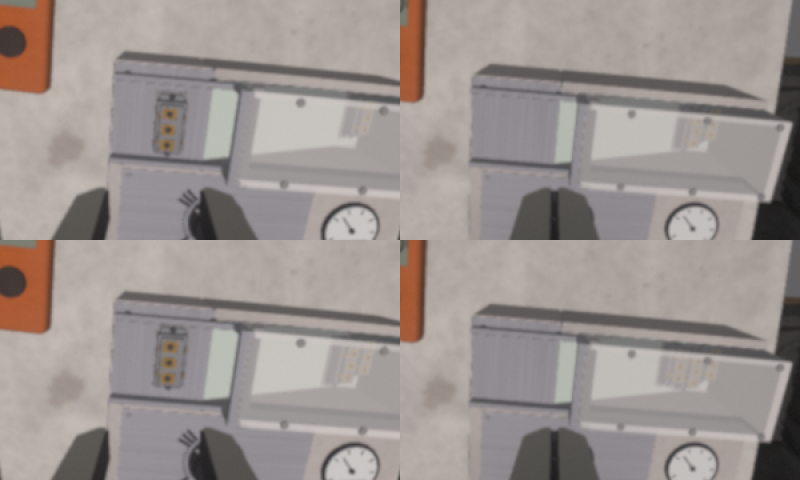

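All three modules are stacked under the hood (lower right panel, three grey blocks at 660–715), and the deck is clear. Checking their depth and the tray, then turning the knob back.

```bash
sed -i 's/^K=np.array([^;]*;/K=np.array([.5153,-.1802]);/' h.py
python3 - <<'E'
from h import *
c=load('wc_1'); s=np.array([300/400,180/240])
for p,z in (((708,362),.06),((690,366),.065),((672,370),.07)):
    w=unproj(c,[(np.array(p)-[400,240])*s+[140,90]],z)[0]; print('module local',((w[:2]-O)@R2).round(3))
_,ms=find(); assert not ms
turn(1.29,-.65)
goto([0.50,-0.165,.30],qd(0)); snap('wrist','w_knob3'); snap('scene','scene3')
cv2.imwrite('pics/kcrop3.png',cv2.resize(cv2.imread('pics/w_knob3.png')[140:225,170:310],(784,476),interpolation=cv2.INTER_CUBIC)); print(sense()['time'])
E
```

```text
module local [0.124 0.065]
module local [0.099 0.059]
module local [0.076 0.053]
hit False [ 0.51556427 -0.18045166  0.1328697 ]
grip 0.04908072674051049 [-0.23 -1.7   0.56]
turned 1.2846414658616792 [ 0.87 -0.95  0.96] [-0.253 -0.111  0.025] [ 0.51595231 -0.1806036   0.13283351]
74.8583
```

View pics/kcrop3.png

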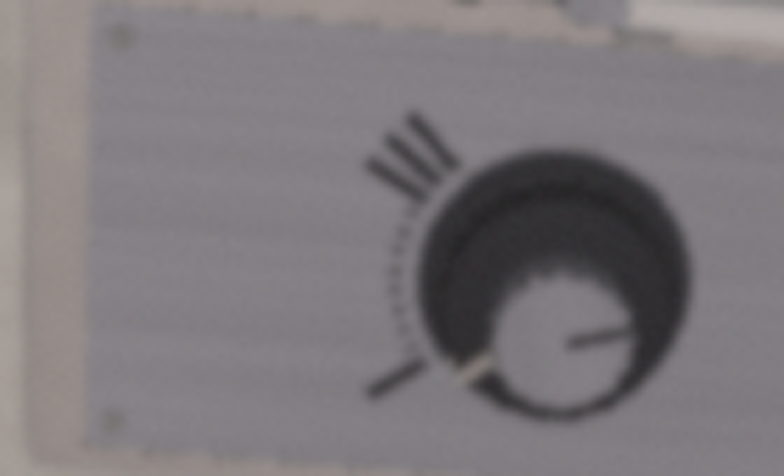

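The pointer is at (475,370), the hold bar at (396,378), and the inner line is still at (600,338). Computing the angle.

Run:
```python
from h import *
c=load('w_knob3'); f=lambda p:np.array(p)/5.6+np.array([170,140])-.4
U=lambda p,z:unproj(c,[f(p)],z)[0][:2]
im=c['image'][140:225,170:310]; 
# bright warm line pixels on the dark ring
big=cv2.resize(im,(784,476),interpolation=cv2.INTER_CUBIC)[345:395,445:500].astype(int)
ys,xs=np.where((big[:,:,0]>140)&(big[:,:,0]-big[:,:,2]>15)); print(len(xs))
P=(xs.mean()+445,ys.mean()+345) if len(xs) else (475,370); print(P)
h,p=U((396,378),.1225),U((413,164),.1225); it=U((563,341),.166)
m=(h+p)/2; d=(p-h)/np.linalg.norm(p-h); ax=m+.041*np.cos(.65)*np.array([d[1],-d[0]])
an=lambda v:np.arctan2(v[1],v[0])%(2*np.pi)
for A in (ax,it,(ax+it)/2): 
  v=U(P,.145)-A; print('coarse by hold',.3+an(h-A)-an(v),'by purge',1.6+an(p-A)-an(v),np.linalg.norm(v))
cv2.imwrite('pics/scene3c.png',cv2.resize(cv2.imread('pics/scene3.png')[140:300,130:430],(780,416),interpolation=cv2.INTER_CUBIC))
```

```text
0
(475, 370)
coarse by hold 0.23425617887917838 by purge 0.22400595876191032 0.020485771474259253
coarse by hold 0.22386506866441414 by purge 0.24109209787782016 0.022214717874470536
coarse by hold 0.22868045895883782 by purge 0.2319446284973843 0.02134830294369741
```

View pics/scene3c.png

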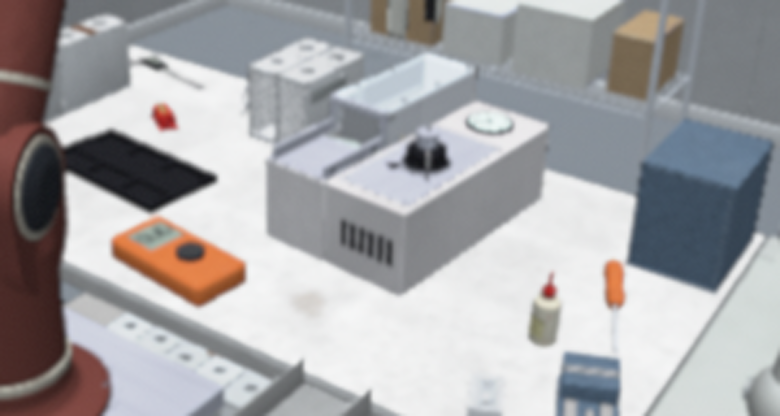

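The scene view shows an empty tray and the bottle and screwdriver in place. The pointer reads about 0.23, within the band but low, so I'll nudge it clockwise by 0.06.

Run:
```python
from h import *
turn(-.06,.3)
goto([0.50,-0.165,.30],qd(0)); snap('wrist','w_knob4')
cv2.imwrite('pics/kcrop4.png',cv2.resize(cv2.imread('pics/w_knob4.png')[140:225,170:310],(784,476),interpolation=cv2.INTER_CUBIC)); print(sense()['time'])
```

```text
hit False [ 0.5155419  -0.18045714  0.13286728]
grip 0.04964094721966518 [1.   0.1  2.28]
turned -0.05866596296534676 [-0.43 -0.47  0.07] [-0.02  -0.021 -0.051] [ 0.51582407 -0.18012331  0.13278286]
79.775
```

View pics/kcrop4.png

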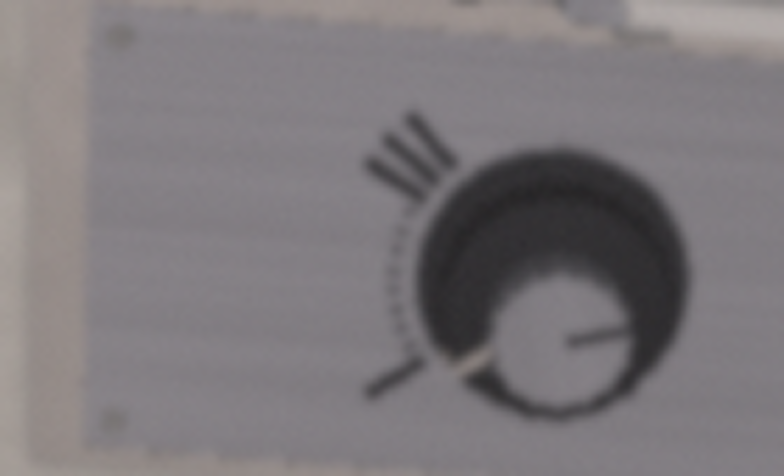

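The pointer at (470,362) now lines up with the hold bar at (395,378), so about 0.3, and the inner knob's line has not moved. The arm is clear of everything, so I'm handing in.

```bash
python3 -c "
from h import *
goto([0.50,-0.04,.36],qd(0)); c=snap('wrist','end'); finish_job(); print(sense()['time'])
cv2.imwrite('pics/endc.png',cv2.resize(cv2.imread('pics/end.png')[90:270,140:440],(780,468),interpolation=3))"
```

```text
the job is handed in; nothing more can be done
the job is handed in; nothing more can be done
```

The job is handed in, at about 80 s of the 210 s on the robot's clock; no verdict was reported.

**What I did:** I turned the outer knob to the purge mark, reading about 1.58 rad in the picture. The tray held three modules. I picked each one, laid it on the deck and pushed it through the flap, then turned the knob back to the hold mark and corrected it by 0.06 rad.

**Last checks:**
- **Modules:** the tray was empty and the deck clear. The three modules showed stacked under the hood at about x = 0.08, 0.10 and 0.12 m in the box's own frame, against the allowed 0 to 0.16 m.
- **Outer knob:** the pointer lined up with the hold bar. The measured value before the correction was 0.23 rad, while counting from the turn gave about 0.30 rad, so I estimate 0.29 to 0.35 rad now.
- **Inner knob and bystanders:** the inner knob's line looked unchanged in every view. The oil bottle and screwdriver looked undisturbed by eye; I did not measure them.

**Not confirmed:** I never saw the flap directly. That it is shut is inferred from the unchanged view of the gate and from all three modules being well past it. The picture taken at hand-in was never viewed, because the script stopped when the job closed.

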